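Size a lantern stem on the ring gauge

TASK

Take the right-hand stem (as the robot sees it) from the rack and lay it on the gauge's two rails, short of the first and widest ring, and let go of it there. Then push it gently along the rails, through the shrinking rings, until one stops it, and leave it resting against that ring so that its size can be read. Leave the other stems and the wares on the counter where they are.

Things in the scene. Friction and masses are not known exactly. Their poses are not given: they have to be found in the camera images.
- gauge: ring gauge, fixed: board 310 x 80 x 18 mm, four upright steel rings in a row, two steel rails through them. Origin at the centre of its underside, on the table; x along the rails in the pushing direction, from the open loading end to the smallest ring (towards the robot's left, within 13 degrees); y across, z up. Rings are 8 mm long, walls 7 mm, and do not give: the push force rises at once
- load_point (a point): on the rails' centre line at gauge x = -50 mm, 40 mm above the table. Rails: 6 mm rods at y = +-9.5 mm, axes 40 mm up, from x = -148 to +148 mm. A stem laid on them settles at y = 0 and slides with 1 to 2 N. Laid with its middle here its end is 21 mm short of ring 1. Below the rails it is free down to the board (18 mm up), but for a block at x = -150 to -136 mm (top 39 mm up)
- ring_1 (a point): the widest ring, bore 43.5 mm: centre of its mouth on the loading side, at gauge x = 36 mm; the ring's top is 90 mm above the table, and it is the tallest
- ring_2 (a point): second ring, bore 37.5 mm: centre of its mouth on the loading side, at gauge x = 66 mm
- ring_3 (a point): third ring, bore 31.5 mm: centre of its mouth on the loading side, at gauge x = 96 mm
- ring_4 (a point): fourth and smallest ring, bore 25.5 mm: centre of its mouth on the loading side, at gauge x = 126 mm
- stem_rack: wooden rack, fixed, beyond the gauge: two battens 16 mm thick and 250 mm long (along y, at x = +-40 mm), each with three V notches at y = -85, 0, +85 mm, 38 mm high. Origin: centre of its underside; x away from the robot, y to its left, z up, turned at most 9 degrees. The stems lie across the battens along x; between the battens (64 mm) they are free, below too
- rack_right (a point): 42 mm above the table, at the middle of the rack's right-hand (y = -85 mm) notch pair: the stem that lies here at the start is the one to size
- stem_28: terracotta lantern stem: straight tube, 28 mm outside diameter, 130 mm long, about 90 g, ends flat and alike. Origin at its middle, x along its axis (rolled at random). Starts level in any one of the rack's notch pairs, axis 38 mm above the table; on the gauge's rails its axis is 54 mm above the table. It passes the first three rings and is stopped by the fourth, its middle then at gauge x = 61 mm
- stem_34: terracotta lantern stem: straight tube, 34 mm outside diameter, 130 mm long, about 130 g, ends flat and alike. Origin at its middle, x along its axis (rolled at random). Starts level in any one of the rack's notch pairs, axis 42 mm above the table; on the gauge's rails its axis is 58 mm above the table. It passes the first two rings and is stopped by the third, its middle then at gauge x = 31 mm
- stem_40: terracotta lantern stem: straight tube, 40 mm outside diameter, 130 mm long, about 180 g, ends flat and alike. Origin at its middle, x along its axis (rolled at random). Starts level in any one of the rack's notch pairs, axis 46 mm above the table; on the gauge's rails its axis is 61 mm above the table. It passes the first ring and is stopped by the second, its middle then at gauge x = 1 mm
- cap_big: a terracotta mushroom-lantern cap, a dome 92 mm across and 52 mm high, standing loose to the left of the gauge; origin under its centre. To be left alone
- cap_small: a smaller cap, 76 mm across and 45 mm high, standing loose to the right; origin under its centre. To be left alone
- money_pig: a terracotta money-box pig 85 mm long and 60 mm high, standing loose far right; origin under its centre. To be left alone
- dish: a brown glazed cooking dish 120 mm across (with lug handles 150 mm) and 32 mm high, loose, far left; origin under its centre. To be left alone
- saucer: a terracotta saucer 100 mm across and 13 mm high, loose, near left; origin under its centre. To be left alone
- brush: a flat brush with a wooden handle, about 0.2 m long, lying loose near right; origin near its middle. To be left alone
Not all that is in view belongs to the job. What is shaped like the stem_34 but purple or turquoise is not meant.

How it is judged:
By the outcome, as a careful person would: the job done as asked, in the order asked, and still so for the second after the job is handed in, with the robot touching nothing.
It also fails if it takes over 51 s, if anything falls off the work surface, if the arm or the gripper's body presses on something with over 40 N, if the wrist force passes 120 N, or if a joint passes its speed limit or range.

ROBOT

A 6-joint arm with a two-finger parallel gripper is mounted at the origin on the work surface. World frame = base frame: x ahead of the robot, y to its left, z up, the work surface at z = 0. Lengths are in m, angles in rad, forces in N, time in s.
With the tool pointing down it reaches from about 0.3 to 0.75 m from the base axis. Payload 8.5 kg.
Tool frame: the origin (TCP) lies midway between the tips of the shut fingers; the grasp point (between the pads) lies 19 mm behind it; z points along the fingers, y is the line along which they close (so a half turn about z gives the same grasp; the last joint's range is limited). The gripper opens to 88 mm and grips with 3 to 60 N. Pads are 18 mm wide; open, the fingers measure 123 mm over their backs; the gripper's body (75 mm by 187 mm) begins 45 mm behind the grasp point.
Start: joints at [-1.331, 0.381, 1.297, -0, 1.464, -0.215], TCP at [0.242, -0.494, 0.239] pointing down, gripper open.
Joint ranges: [-3.11, 3.11], [-0.89, 2.33], [0.22, 2.48], [-1.42, 4.56], [0.17, 2.85], [-2.88, 2.88]. Speed limits (rad/s): [2.39, 2.39, 3.14, 3.14, 3.14, 3.14].

INTERFACE

Orientations are given as a unit quaternion [w, x, y, z].
In Python, from station import ctrl gives the robot as it stands. The module is installed in compiled form; this text tells all that it offers.
- The arm moves only by the shell command python3 -m handwheel 'ROWS' [FORCE]. ROWS is JSON, one flat list of numbers, 5 for each row, row after row: the closure, from -1 (fully open) to 1 (shut), then the shift along the tool's x, y, z in m, then the turn about the tool's z in rad. In form: [hand, tx, ty, tz, yaw, hand, tx, ty, tz, yaw, ...]. A call has 1 to 12 rows; each row shifts and turns the commanded pose from where the row before left it, along the tool's axes as they then stand; what a row does not reach is not made up. A row lasts 1/10 s, in which the tool goes at most 50 mm and 8.59 degrees, less where a joint would pass 70% of its speed; a pose out of reach is approached as far as the arm can. A call with a gripper value outside its range is refused whole. The fingers move at their own pace and stop on an object; FORCE is the grip in N (left out, the last holds). Time passes only in rows, so rows that do not move let the fingers close. It gives the time, the measured TCP pose, the force, the opening and the grip force at its end, in the units of the state.
- ctrl.get_obs(): the state, without advancing time (a new reading comes with each control period).
- ctrl.read_camera(name): name is "scene" or "top" or "wrist"; returns a dict with "img" (420x560x3 uint8, red, green, blue), "range_z" (420x560 float32, m along the optical axis (not along the pixel's ray), 0 where there is no reading), "vfov" (degrees; the focal length in pixels is half the picture's height over the tangent of half this angle, whatever the lens; pixels are square), "cx", "cy" (the principal point, pixels), "dist_coeffs" ([k1, k2, p1, p2, k3] as OpenCV has them; the pictures are not rectified), "xyz" and "rotation" of the camera in the world. Camera axes: x right, y down, z forward; pixel columns grow to the right and rows downward; lengths in m; the calibration is good to about 2 mm. A picture is of the moment at which its call begins.
- ctrl.job_done(): hands the job in; it is judged then, once.
Trained networks look in the newest picture that a camera, given by its name, has taken for a name from the list of things; names that differ only in an ending like _2 or _b are one class to them, and where a whole thing is asked for, a point or a joint stands for the part that bears it (a point fixed in the world has none). Each returns a list of dicts, best first, with "conf" (0 to 1); they miss things now and then, are a little off and sometimes report something else, mostly with a low value. They report only what shows in the picture. A call takes as long as a camera call. They do not tell look-alikes from the thing itself.
- ctrl.look_for(name, camera): "xyz" ([x, y, z] in m, in the coordinates of the camera as it stood for that picture, good to about 4 mm: the middle of the surface that is visible of it).
- ctrl.outline_of(name, camera): "region" (420x560 bool, what is visible of it).
The state is a dict: "clock": time; "joints": joint angles; "dq": joint speeds; "effort": joint torques, N m; "position": TCP position; "tcp_rot": TCP orientation; "wrist_force": force on the tool from outside, world axes, zero at the start; "wrist_torque": the same for the moment, N m; "opening": finger opening in m; "gripper_force": force on a finger pad.
Only numpy, scipy, OpenCV 4.12 (cv2) and the standard library are available. Lean on these libraries where they do the work, as an engineer would, in place of code of your own. Each camera call takes 0.05 s, during which the arm holds its last target. There are 200 camera calls.

## Working session

There is one attempt and no reset: what is moved stays moved. The work goes in short steps, Python scripts to look and compute and a shell command to move; the robot and the scene stay as the last step left them, time stands still between calls to the robot, and variables do not carry over. Pictures are saved under pics/ and viewed, at most 10 in all, crops included, and the job is handed in when it is done.

```bash
mkdir -p pics; cat > h.py <<'E'
import numpy as np, cv2
from station import ctrl
def cam(n):
    c=ctrl.read_camera(n); c['R']=np.array(c['rotation'],float)
    if c['R'].shape!=(3,3):
        from scipy.spatial.transform import Rotation as Ro
        q=c['R'].ravel(); c['R']=Ro.from_quat([q[1],q[2],q[3],q[0]]).as_matrix()
    f=210/np.tan(np.radians(c['vfov'])/2); c['K']=np.array([[f,0,c['cx']],[0,f,c['cy']],[0,0,1.]]); c['d']=np.array(c['dist_coeffs'],float); c['t']=np.array(c['xyz'],float)
    return c
def w(c,p): return c['R']@np.array(p)+c['t']
def cloud(c):
    v,u=np.mgrid[0:420,0:560]
    n=cv2.undistortPoints(np.stack([u,v],-1).reshape(-1,1,2).astype(np.float64),c['K'],c['d']).reshape(420,560,2)
    z=c['range_z'][...,None]
    P=np.concatenate([n*z,z],-1)@c['R'].T+c['t']; P[c['range_z']<=0]=np.nan
    return P
def proj(c,p): 
    q=(np.atleast_2d(p)-c['t'])@c['R']; return cv2.projectPoints(q.reshape(-1,1,3),np.zeros(3),np.zeros(3),c['K'],c['d'])[0].reshape(-1,2)
E
python3 - <<'E'
from h import *
np.set_printoptions(precision=4,suppress=True)
ims=[]
o=ctrl.get_obs(); print(o['clock'],o['position'],o['tcp_rot'],o['opening'])
for n in['scene','top']:
    c=cam(n); ims.append(c['img']); print(n,c['t'],c['R'].tolist(),c['d'])
    np.savez(n,**{k:c[k] for k in('img','range_z','K','d','R','t')})
    for t in['stem_28','stem_34','stem_40','gauge','stem_rack','rack_right','load_point','ring_1','ring_2','ring_3','ring_4','cap_big','cap_small','money_pig','dish','saucer','brush']:
        print(t,[(round(r['conf'],2),w(c,r['xyz']).round(3).tolist()) for r in ctrl.look_for(t,n)[:4]])
    cv2.imwrite(f'pics/{n}.png',c['img'][...,::-1])
E
```

```text
0.0 [ 0.2415 -0.4938  0.2382] [-0.0007  0.9743  0.2254 -0.    ] 0.08798249518935554
scene [ 1.3086 -1.1205  0.9413] [[0.8011340600435303, 0.3159603531556227, -0.5082846378476764], [0.5980004938263828, -0.4567677876546169, 0.6586035207501622], [-0.024075448522753617, -0.8315841769748153, -0.554876679437465]] [-0.1812  0.      0.      0.      0.    ]
stem_28 [(0.9, [0.443, -0.556, 0.029]), (0.82, [0.673, -0.031, 0.046]), (0.8, [0.264, -0.244, 0.024]), (0.74, [0.684, 0.048, 0.06])]
stem_34 [(0.9, [0.443, -0.556, 0.029]), (0.82, [0.673, -0.031, 0.046]), (0.8, [0.264, -0.244, 0.024]), (0.74, [0.684, 0.048, 0.06])]
stem_40 [(0.9, [0.443, -0.556, 0.029]), (0.82, [0.673, -0.031, 0.046]), (0.8, [0.264, -0.244, 0.024]), (0.74, [0.684, 0.048, 0.06])]
gauge [(0.61, [0.465, -0.01, 0.012])]
stem_rack [(0.73, [0.658, -0.108, 0.013])]
rack_right [(0.88, [0.659, -0.104, 0.01]), (0.42, [0.469, -0.003, 0.022]), (0.38, [0.733, -0.319, 0.042]), (0.16, [0.673, -0.033, 0.045])]
load_point [(0.94, [0.469, -0.007, 0.015])]
ring_1 [(0.78, [0.466, -0.006, 0.018])]
ring_2 [(0.78, [0.466, -0.006, 0.018])]
ring_3
[... 1036 characters left out ...]
58, 0.061])]
gauge [(0.73, [0.444, 0.002, 0.015])]
stem_rack [(0.66, [0.376, 0.367, 0.007]), (0.63, [0.659, -0.05, 0.013]), (0.48, [0.713, -0.305, 0.049])]
rack_right [(0.71, [0.664, -0.05, 0.017])]
load_point [(0.9, [0.444, -0.003, 0.02])]
ring_1 [(0.95, [0.445, -0.004, 0.019])]
ring_2 [(0.95, [0.445, -0.004, 0.019])]
ring_3 [(0.95, [0.445, -0.004, 0.019])]
ring_4 [(0.95, [0.445, -0.004, 0.019])]
cap_big [(0.94, [0.505, 0.29, 0.037]), (0.22, [0.443, -0.001, 0.018])]
cap_small [(0.72, [0.556, -0.292, 0.037])]
money_pig [(0.64, [0.715, -0.303, 0.048])]
dish [(0.96, [0.698, 0.305, 0.011])]
saucer [(0.73, [0.377, 0.366, 0.008]), (0.52, [0.449, 0.0, 0.021])]
brush [(0.75, [0.43, -0.312, 0.018])]
```

View pictures.

View pics/top.png

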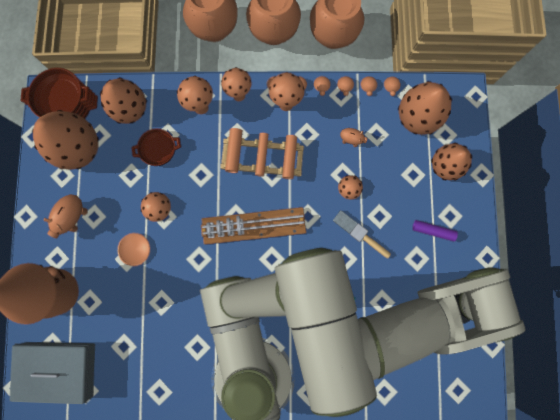

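View pics/scene.png

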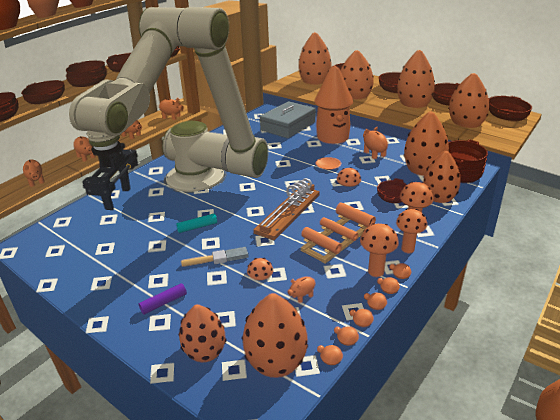

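```bash
python3 - <<'E'
from h import *
np.set_printoptions(precision=4,suppress=True)
c=dict(np.load('top.npz')); P=cloud(c)
X,Y,Z=P[...,0],P[...,1],P[...,2]
def rect(m,n):
    p=np.float32(P[m][:,:2]); r=cv2.minAreaRect(p); mu=p.mean(0); ev,V=np.linalg.eigh(np.cov(p.T)); print(n,m.sum(),'mean',mu,'rect',r,'axis',np.degrees(np.arctan2(V[1,1],V[0,1])))
# stems on the rack
for y in(-.108,-.02,.06):
    m=(abs(Y-y)<.03)&(X>.57)&(X<.75)&(Z>.046); rect(m,'stem'); print('top z',np.nanpercentile(Z[m],[50,90,97]))
m=(X>.36)&(X<.54)&(abs(Y)<.2)&(Z>.010)&(Z<.026); rect(m,'board')
m=(X>.36)&(X<.54)&(abs(Y)<.2)&(Z>.055); rect(m,'rings')
m=(X>.36)&(X<.54)&(abs(Y)<.2)&(Z>.033)&(Z<.048); rect(m,'rails')
m=(X>.3)&(X<.35)&(abs(Y)<.1); print('table z',np.nanmedian(Z[m]))
E
```

```text
stem 460 mean [ 0.6527 -0.1105] rect ((0.653150200843811, -0.11069974303245544), (0.03355185315012932, 0.13137078285217285), 84.42829895019531) axis 174.04201099398261
top z [0.0566 0.061  0.063 ]
stem 302 mean [ 0.6616 -0.0261] rect ((0.6619086861610413, -0.026541225612163544), (0.02604386769235134, 0.13112866878509521), 84.07357025146484) axis 173.88284929079572
top z [0.0506 0.0544 0.0563]
stem 564 mean [0.672  0.0569] rect ((0.6729704141616821, 0.05837688595056534), (0.04057949036359787, 0.13134664297103882), 84.1938705444336) axis 174.79945886310048
top z [0.0631 0.068  0.0701]
board 2025 mean [ 0.4471 -0.0098] rect ((0.46314433217048645, -0.009447529911994934), (0.10873730480670929, 0.34171855449676514), 6.219590187072754) axis 96.67175984685903
rings 203 mean [0.438 0.078] rect ((0.43778783082962036, 0.08293688297271729), (0.0550239272415638, 0.09874977916479111), 6.406155109405518) axis 96.41598481684251
rails 461 mean [ 0.4483 -0.0026] rect ((0.4454856514930725, 0.0011139065027236938), (0.039407879114151, 0.3045652508735657), 5.897958755493164) axis 96.12511363110819
table z 0.0013772505477237518
```

Top view: rack at about (262,155) with three stems, the right-hand one at (290,157) being 34 mm wide (stem_34). The gauge is at (253,225), with its rings on the left. The scene view agrees, and the purple and turquoise tubes lie apart from both.

```bash
python3 -m handwheel '[-1,0.02,-0.006,0,0, -1,0.04,-0.012,0,0, -1,0.042,-0.013,0,0, -1,0.042,-0.013,0,0, -1,0.042,-0.013,0,0, -1,0.042,-0.013,0,0, -1,0.042,-0.013,0,0, -1,0.042,-0.013,0,0, -1,0.042,-0.013,0,0, -1,0.042,-0.013,0,0, -1,0.04,-0.012,0,0, -1,0.02,-0.006,0,0]'; python3 -m handwheel '[-1,0.01,-0.003,0,0.1, -1,0,0,0,0.12, -1,0,0,0,0.12, -1,0,0,0,0.12, -1,0,0,0,0.1, -1,0,0,0,0, -1,0,0,0,0]'
python3 - <<'E'
from h import *
o=ctrl.get_obs(); print(o['position'],o['tcp_rot'],o['joints'])
c=cam('wrist'); np.savez('wrist1',**{k:c[k] for k in('img','range_z','K','d','R','t')})
cv2.imwrite('pics/w1.png',c['img'][...,::-1]); print(c['t'],c['R'])
P=cloud(c);X,Y,Z=P[...,0],P[...,1],P[...,2]
for m,n in (((abs(Y+.11)<.035)&(X>.57)&(X<.75)&(Z>.049)&(Z<.075),'stem'),):
    r=cv2.minAreaRect(np.float32(P[m][:,:2]));print(n,m.sum(),r,np.nanpercentile(Z[m],[50,95]))
E
```

```text
clock: 3.0
position: [0.5915, -0.1654, 0.2385]
tcp_rot: [-0.0, 0.974, 0.227, 0.0]
wrist_force: [-0.9, 0.1, -0.3]
opening: 0.088
gripper_force: 0.0
clock: 3.7
position: [0.5974, -0.1609, 0.2387]
tcp_rot: [-0.0, 0.999, -0.051, -0.0]
wrist_force: [-0.4, 0.8, -0.4]
opening: 0.0883
gripper_force: 0.0
[ 0.5974076  -0.16091263  0.23871044] [-1.77415906e-05  9.98688076e-01 -5.12066872e-02 -4.21893830e-05] [-4.54182255e-01  5.03873346e-01  1.09171427e+00 -4.46920314e-07
  1.54609658e+00  1.21907227e+00]
[ 0.67179546 -0.16822507  0.38393939] [[-1.02803964e-01 -9.51670395e-01 -2.89404223e-01]
 [-9.94701625e-01  9.84009338e-02  2.97646462e-02]
 [ 1.51513220e-04  2.90930775e-01 -9.56744094e-01]]
stem 4150 ((0.6553269028663635, -0.11025457829236984), (0.031127799302339554, 0.13023391366004944), 84.6247329711914) [0.05641669 0.05882759]
```

```bash
python3 -m handwheel '[-0.4,0.013,-0.014,0,0, -0.4,0.013,-0.014,0.02,0, -0.4,0.013,-0.014,0.03,0, -0.4,0.012,-0.014,0.03,0, -0.4,0,0,0.03,0, -0.4,0,0,0.02,0, -0.4,0,0,0,0, -0.4,0,0,0,0]'
python3 - <<'E'
from h import *
o=ctrl.get_obs(); print(o['position'],o['tcp_rot'])
c=cam('wrist'); cv2.imwrite('pics/w2.png',c['img'][...,::-1])
P=cloud(c);X,Y,Z=P[...,0],P[...,1],P[...,2]
m=(abs(Y+.11)<.03)&(X>.57)&(X<.75)&(Z>.05)&(Z<.075)
r=cv2.minAreaRect(np.float32(P[m][:,:2]));print(m.sum(),r,np.nanpercentile(Z[m],[50,95]))
E
```

```text
clock: 4.55
position: [0.6543, -0.1107, 0.1095]
tcp_rot: [0.0, 0.999, -0.052, 0.0]
wrist_force: [0.5, 0.2, -0.6]
opening: 0.0615
gripper_force: 0.0
[ 0.65431529 -0.11073828  0.10947587] [ 7.86198428e-05  9.98639809e-01 -5.21384081e-02  3.36147105e-04]
8367 ((0.6551588177680969, -0.10921984165906906), (0.03005518950521946, 0.13042481243610382), 84.30651092529297) [0.05666741 0.05875926]
```

View pics/w2.png

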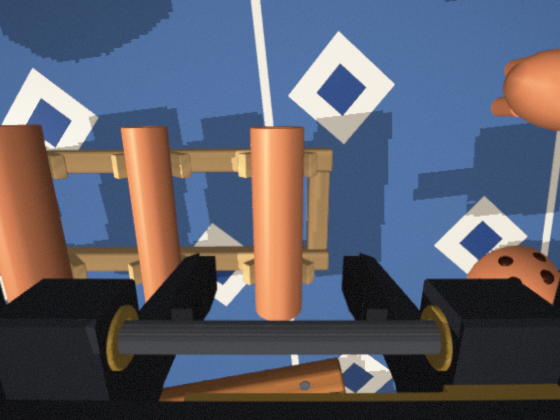

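The stem (column 278) sits between the fingers (columns 200–360), so I can descend and grip.

```bash
python3 -m handwheel '[-0.4,0.001,-0.001,0.02,0, -0.4,0,0,0.025,0, -0.4,0,0,0.02,0, -0.4,0,0,0.012,0, -0.4,0,0,0.008,0, -0.4,0,0,0,0, 1,0,0,0,0, 1,0,0,0,0, 1,0,0,0,0, 1,0,0,0,0, 1,0,0,0,0, 1,0,0,0,0]' 15
```

```text
clock: 5.8
position: [0.6553, -0.1099, 0.0242]
tcp_rot: [0.0, 0.999, -0.053, 0.0]
wrist_force: [-0.6, -1.3, 4.0]
opening: 0.0337
gripper_force: 14.9
```

```bash
python3 -m handwheel '[1,0,0,-0.005,0, 1,0,0,-0.015,0, 1,0,0,-0.03,0, 1,0,0,-0.03,0, 1,0,0,-0.02,0, 1,-0.02,0,0,0, 1,-0.04,0,0,0, 1,-0.04,0,0,0, 1,-0.04,0,0,0, 1,-0.02,0,0,0]'; python3 -m handwheel '[1,0,0,0,-0.12, 1,0,0,0,-0.15, 1,0,0,0,-0.15, 1,0,0,0,-0.15, 1,0,0,0,-0.15, 1,0,0,0,-0.15, 1,0,0,0,-0.15, 1,0,0,0,-0.15, 1,0,0,0,-0.15, 1,0,0,0,-0.15, 1,0,0,0,-0.15, 1,0,0,0,-0.15]';python3 -m handwheel '[1,0,0,0,-0.05, 1,0,0,0,0, 1,0,0,0,0]'
python3 - <<'E'
from h import *
np.set_printoptions(precision=4,suppress=True)
o=ctrl.get_obs(); R=cv2.Rodrigues(np.zeros(3))[0]; q=o['tcp_rot']; print(o['position'],'heading',np.degrees(2*np.arctan2(q[2],q[1])))
def ln(p): vx,vy,x,y=cv2.fitLine(np.float32(p),cv2.DIST_HUBER,0,.002,.001).ravel(); s=np.sign(vy); return np.degrees(np.arctan2(vy*s,vx*s)), x-vx/vy*y
for n in('wrist','top'):
    c=cam(n); cv2.imwrite(f'pics/{n}3.png',c['img'][...,::-1])
    P=cloud(c);X,Y,Z=P[...,0],P[...,1],P[...,2]
    D=np.hypot(X-o['position'][0],Y-o['position'][1])
    g=(abs(X-.446+.108*Y)<.06)&(abs(Y)<.17)&(Z<.097)
    for k,(a,b) in dict(board=(.012,.024),rails=(.036,.046),rings=(.055,.095)).items():
        m=g&(Z>a)&(Z<b)
        if k=='rails': m&=abs(X-.446+.108*Y)<.02
        if m.sum()>30:
            print(n,k,m.sum(),cv2.minAreaRect(np.float32(P[m][:,:2])),ln(P[m][:,:2]))
E
```

```text
clock: 6.8
position: [0.4933, -0.0921, 0.1247]
tcp_rot: [-0.0, 0.999, -0.053, -0.0]
wrist_force: [0.2, 0.2, -1.2]
opening: 0.0332
gripper_force: 15.0
clock: 8.0
position: [0.4961, -0.0928, 0.1247]
tcp_rot: [0.0, 0.671, 0.742, 0.0]
wrist_force: [0.1, -0.4, -2.3]
opening: 0.0332
gripper_force: 15.0
clock: 8.3
position: [0.4961, -0.0929, 0.1243]
tcp_rot: [0.0, 0.655, 0.756, 0.0]
wrist_force: [-0.2, -0.2, -1.3]
opening: 0.0329
gripper_force: 15.0
[ 0.4961 -0.0929  0.1243] heading 98.1597573462777
wrist board 16793 ((0.4558042585849762, -0.051561057567596436), (0.08006454259157181, 0.20701472461223602), 6.321874141693115) (np.float32(82.62375), np.float32(0.4527563))
wrist rails 4117 ((0.4566969573497772, -0.04142291098833084), (0.038679156452417374, 0.17085154354572296), 10.146416664123535) (np.float32(92.8448), np.float32(0.44483742))
wrist rings 182 ((0.4467456340789795, 0.03640471398830414), (0.05713746324181557, 0.002665330423042178), 6.140281677246094) (np.float32(5.998012), np.float32(0.10841441))
top board 533 ((0.4482041299343109, -0.001396864652633667), (0.08036018908023834, 0.3098895251750946), 6.197893142700195) (np.float32(93.72027), np.float32(0.4440993))
top rails 163 ((0.44800472259521484, 0.0012826472520828247), (0.03326491266489029, 0.30504733324050903), 5.770955562591553) (np.float32(95.2637), np.float32(0.44680285))
top rings 154 ((0.43769505620002747, 0.0849083960056305), (0.05020153522491455, 0.09515448659658432), 8.337458610534668) (np.float32(104.63595), np.float32(0.46130806))
```

View pics/wrist3.png

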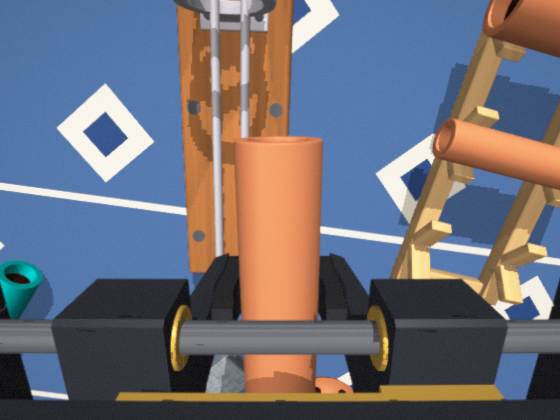

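Wrist view: the stem is held along the gauge, its axis at column ~280, the rails at columns 216 and 246, and ring 1 at the top (228,10). Next I shift over the rails and lower partway.

```bash
python3 -m handwheel '[1,0,0,0,0.033, 1,0.01,-0.008,0,0, 1,0.018,-0.014,0,0, 1,0.018,-0.014,0,0, 1,0,0,0.015,0, 1,0,0,0.025,0, 1,0,0,0.014,0, 1,0,0,0,0, 1,0,0,0,0]'
python3 - <<'E'
from h import *
np.set_printoptions(precision=4,suppress=True)
o=ctrl.get_obs(); q=o['tcp_rot']; print(o['position'],'heading',np.degrees(2*np.arctan2(q[2],q[1])))
c=cam('wrist'); cv2.imwrite('pics/w4.png',c['img'][...,::-1])
P=cloud(c);X,Y,Z=P[...,0],P[...,1],P[...,2]
g=(abs(X-.448+.108*Y)<.06)&(abs(Y)<.17)
for k,(a,b) in dict(board=(.012,.024),stem=(.08,.14)).items():
    m=g&(Z>a)&(Z<b)
    if k=='stem': m&=(Y>-.03)&(c['img'][...,0]>c['img'][...,2]*1.5)
    r=cv2.minAreaRect(np.float32(P[m][:,:2])); print(k,m.sum(),r,np.nanpercentile(Z[m],[50,95]))
E
```

```text
clock: 9.3
position: [0.4549, -0.0509, 0.0702]
tcp_rot: [-0.0, 0.667, 0.745, 0.0]
wrist_force: [1.0, -0.5, -0.4]
opening: 0.0333
gripper_force: 15.0
[ 0.4549 -0.0509  0.0702] heading 96.38016958792663
board 15966 ((0.4543359875679016, -0.03568189591169357), (0.08004315197467804, 0.2359020709991455), 6.305331707000732) [0.0173 0.0203]
stem 10320 ((0.4443674385547638, 0.002420566976070404), (0.04786670207977295, 0.07476790994405746), 15.084839820861816) [0.1023 0.1046]
```

View pics/w4.png

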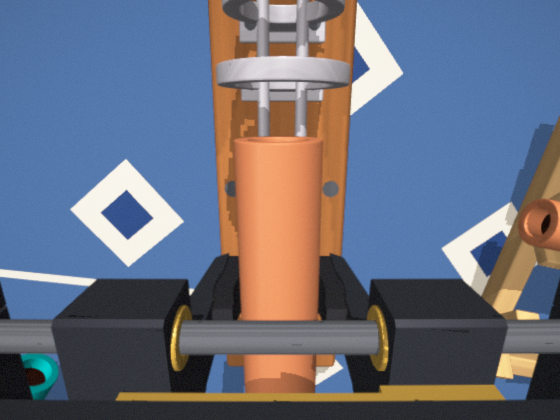

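The rails' midline (column 283) is about 1 mm right of the stem's axis (279), and the end is well short of ring 1 (row 72). I nudge by 1 mm and lower.

```bash
python3 -m handwheel '[1,0,0.001,0.008,0, 1,0,0,0.01,0, 1,0,0,0.006,0, 1,0,0,0.003,0, 1,0,0,0.002,0, 1,0,0,0,0, 1,0,0,0,0]'
```

```text
clock: 10.05
position: [0.4562, -0.0511, 0.0409]
tcp_rot: [0.0, 0.667, 0.745, 0.0]
wrist_force: [1.0, 0.2, -1.0]
opening: 0.0329
gripper_force: 15.0
```

```bash
python3 -m handwheel '[1,0,0,0.001,0, 1,0,0,0,0, 1,0,0,0,0]'; python3 -m handwheel '[0.1,0,0,0,0, 0,0,0,0,0, -0.1,0,0,0,0, -0.3,0,0,0,0, -0.4,0,0,0,0, -0.4,0,0,0,0]'
```

```text
clock: 10.35
position: [0.4563, -0.0511, 0.04]
tcp_rot: [0.0, 0.667, 0.745, 0.0]
wrist_force: [0.9, 0.3, 1.9]
opening: 0.0335
gripper_force: 14.9
clock: 10.95
position: [0.4561, -0.051, 0.0397]
tcp_rot: [-0.0, 0.667, 0.745, -0.0]
wrist_force: [-0.0, -0.5, -0.2]
opening: 0.0613
gripper_force: 0.0
```

```bash
python3 -m handwheel '[-0.4,0,0,-0.01,0, -0.4,0,0,-0.03,0, -0.4,0,0,-0.03,0, -0.4,0,0,-0.01,0, 1,-0.02,0,0,0, 1,-0.035,0,0,0, 1,-0.035,0,0,0, 1,-0.015,0,0,0, 1,0,0,0,0, 1,0,0,0,0]'
python3 - <<'E'
from h import *
np.set_printoptions(precision=4,suppress=True)
o=ctrl.get_obs(); q=o['tcp_rot']; print(o['position'],'heading',np.degrees(2*np.arctan2(q[2],q[1])),o['opening'])
c=cam('wrist'); cv2.imwrite('pics/w5.png',c['img'][...,::-1])
P=cloud(c);X,Y,Z=P[...,0],P[...,1],P[...,2]
g=(abs(X-.448+.108*Y)<.06)&(abs(Y)<.17)
m=g&(Z>.058)&(Z<.085)&(Y<.022)&(Y>-.135); r=cv2.minAreaRect(np.float32(P[m][:,:2])); print(m.sum(),r,np.nanpercentile(Z[m],[50,95]))
E
```

```text
clock: 11.95
position: [0.4673, -0.1545, 0.1195]
tcp_rot: [-0.001, 0.667, 0.745, 0.0]
wrist_force: [-0.3, -0.2, -0.3]
opening: 0.0158
gripper_force: 0.0
[ 0.4673 -0.1545  0.1195] heading 96.34975859106453 0.01576493834758693
9889 ((0.45793086290359497, -0.06792919337749481), (0.03325903043150902, 0.09451448172330856), 6.582047939300537) [0.0719 0.0745]
```

View pics/w5.png

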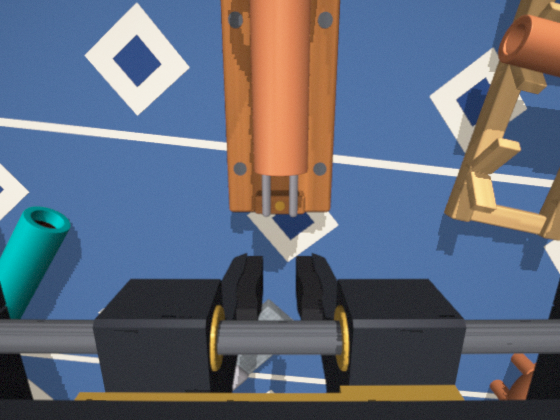

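The stem lies on the rails (end at row 172, column 280) and the fingers are behind it on the same line. Now to lower the shut fingers and start pushing.

```bash
python3 -m handwheel '[1,0,0,0.015,0, 1,0,0,0.025,0, 1,0,0,0.02,0, 1,0,0,0.008,0, 1,0,0,0,0, 1,0.008,0,0,0, 1,0.008,0,0,0, 1,0.004,0,0,0, 1,0.004,0,0,0, 1,0.004,0,0,0, 1,0.004,0,0,0]' 20; python3 -m handwheel '[1,0.004,0,0,0, 1,0.004,0,0,0, 1,0.004,0,0,0, 1,0.004,0,0,0, 1,0.004,0,0,0, 1,0.004,0,0,0]'; python3 -m handwheel '[1,0.004,0,0,0, 1,0.004,0,0,0, 1,0.004,0,0,0, 1,0.004,0,0,0, 1,0.004,0,0,0, 1,0.004,0,0,0]'
```

```text
clock: 13.1
position: [0.4642, -0.1234, 0.0519]
tcp_rot: [0.0, 0.667, 0.745, -0.0]
wrist_force: [-0.4, -1.2, -0.9]
opening: 0.0006
gripper_force: 0.5
clock: 13.7
position: [0.4615, -0.0995, 0.0517]
tcp_rot: [0.0, 0.667, 0.745, -0.0]
wrist_force: [-0.1, -0.3, 0.7]
opening: 0.0002
gripper_force: 0.5
clock: 14.3
position: [0.4589, -0.0755, 0.0517]
tcp_rot: [-0.0, 0.667, 0.745, 0.0]
wrist_force: [0.2, -0.2, -0.7]
opening: 0.0007
gripper_force: 0.4
```

```bash
python3 -m handwheel '[1,0.004,0,0,0, 1,0.004,0,0,0, 1,0.004,0,0,0]'; python3 -m handwheel '[1,0.003,0,0,0, 1,0.003,0,0,0]'; python3 - <<'E'
from h import *
o=ctrl.get_obs();print(o['position'],o['wrist_force'])
c=cam('top');cv2.imwrite('pics/t6.png',cv2.resize(c['img'][170:270,180:330,::-1],None,fx=5,fy=5,interpolation=cv2.INTER_CUBIC))
E
```

```text
clock: 14.6
position: [0.4575, -0.0636, 0.0517]
tcp_rot: [-0.0, 0.667, 0.745, -0.0]
wrist_force: [-0.6, -1.5, 0.3]
opening: 0.0006
gripper_force: 0.3
clock: 14.8
position: [0.4569, -0.0577, 0.0517]
tcp_rot: [0.0, 0.667, 0.745, 0.0]
wrist_force: [-0.4, -0.6, 0.7]
opening: 0.0
gripper_force: 0.3
[ 0.45687378 -0.05772942  0.05174822] [-0.42824638 -0.59138515  0.7029432 ]
```

View pics/t6.png

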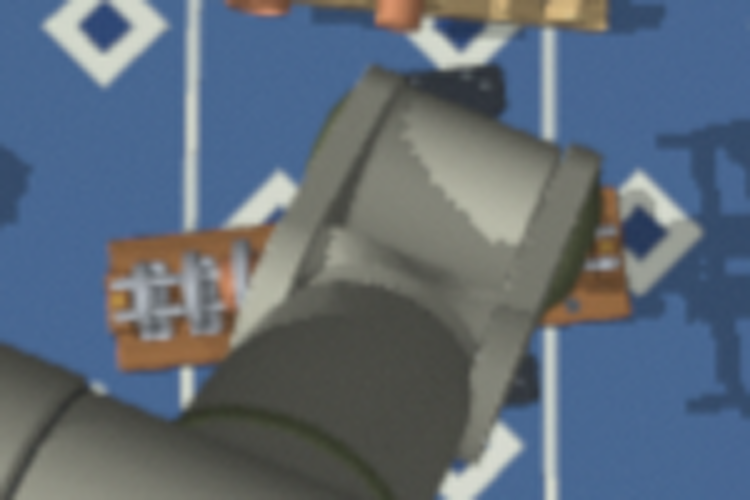

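The stem's lead end is through ring 1 (240,270) and near ring 2 (200,290). I go on in small steps, watching the force.

```bash
python3 -m handwheel '[1,0.003,0,0,0, 1,0.002,0,0,0]'; python3 -m handwheel '[1,0.002,0,0,0, 1,0.001,0,0,0]'; python3 -m handwheel '[1,0.001,0,0,0, 1,0.001,0,0,0]'
```

```text
clock: 15.05
position: [0.4563, -0.0529, 0.0518]
tcp_rot: [0.0, 0.667, 0.745, -0.0]
wrist_force: [-0.4, -0.1, -1.0]
opening: 0.0007
gripper_force: 0.4
clock: 15.25
position: [0.456, -0.0499, 0.0517]
tcp_rot: [-0.0, 0.667, 0.745, 0.0]
wrist_force: [-0.2, -1.0, 0.2]
opening: 0.0002
gripper_force: 0.4
clock: 15.45
position: [0.4558, -0.048, 0.0517]
tcp_rot: [0.0, 0.667, 0.745, 0.0]
wrist_force: [-0.1, -0.5, -0.3]
opening: 0.0003
gripper_force: 0.4
```

```bash
python3 - <<'E'
from h import *
c=cam('wrist');cv2.imwrite('pics/w7.png',c['img'][...,::-1])
E
```

```text
(no output)
```

View pics/w7.png

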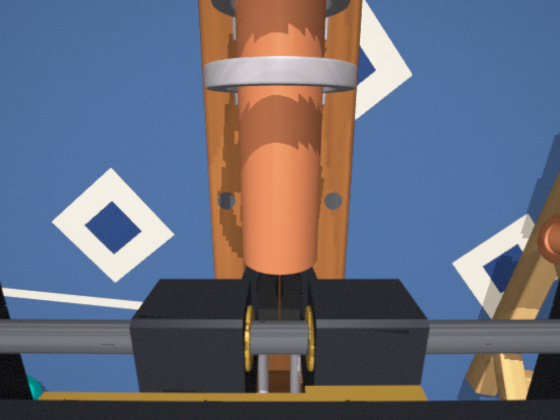

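The stem (axis at column 280, rear end at row 270) passes through ring 1 (row 73) with the fingers at its end, and nothing has stopped it yet. Continue in 1 mm steps.

```bash
python3 -m handwheel '[1,0.001,0,0,0, 1,0.001,0,0,0]'; python3 -m handwheel '[1,0.001,0,0,0, 1,0,0,0,0]';python3 -m handwheel '[1,0.001,0,0,0, 1,0,0,0,0]'
```

```text
clock: 15.7
position: [0.4556, -0.0461, 0.0517]
tcp_rot: [0.0, 0.667, 0.745, -0.0]
wrist_force: [-0.3, -1.3, 0.2]
opening: 0.0001
gripper_force: 0.4
clock: 15.9
position: [0.4555, -0.0451, 0.0517]
tcp_rot: [0.0, 0.667, 0.745, -0.0]
wrist_force: [0.3, -0.6, -0.1]
opening: 0.0005
gripper_force: 0.6
clock: 16.1
position: [0.4558, -0.045, 0.0519]
tcp_rot: [0.001, 0.667, 0.745, -0.0]
wrist_force: [-0.5, -7.9, -0.2]
opening: 0.0005
gripper_force: 3.6
```

The force rose to 8 N right at the expected ring 3 position. I back off, rise, and check.

```bash
python3 -m handwheel '[1,-0.002,0,0,0, 1,-0.01,0,0,0, 1,-0.02,0,0,0, 1,0,0,-0.015,0, 1,0,0,-0.04,0, 1,0,0,-0.045,0, 1,-0.04,0,-0.03,0, 1,-0.04,0,0,0, 1,-0.04,0,0,0, 1,-0.02,0,0,0, 1,0,0,0,0]'
python3 - <<'E'
from h import *
c=cam('scene');cv2.imwrite('pics/s8.png',cv2.resize(c['img'][160:260,230:380,::-1],None,fx=5,fy=5,interpolation=cv2.INTER_CUBIC))
c=cam('wrist');cv2.imwrite('pics/w8.png',c['img'][...,::-1])
P=cloud(c);X,Y,Z=P[...,0],P[...,1],P[...,2]
m=(abs(X-.448+.108*Y)<.06)&(Y<.03)&(Y>-.12)&(Z>.058)&(Z<.085); r=cv2.minAreaRect(np.float32(P[m][:,:2])); print(m.sum(),r,np.nanmin(Y[m]))
E
```

```text
clock: 17.2
position: [0.4743, -0.2171, 0.1812]
tcp_rot: [-0.0, 0.668, 0.744, 0.0]
wrist_force: [-0.2, 0.4, -0.1]
opening: 0.0005
gripper_force: 0.0Traceback (most recent call last):
  File "<stdin>", line 5, in <module>
    res = np.fmin.reduce(a, axis=axis, out=out, **kwargs)
ValueError: zero-size array to reduction operation fmin which has no identity
```

View pics/s8.png

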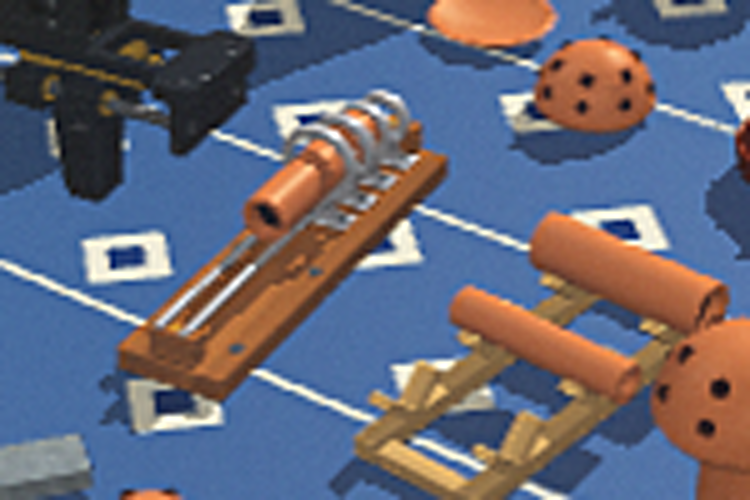

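View pics/w8.png

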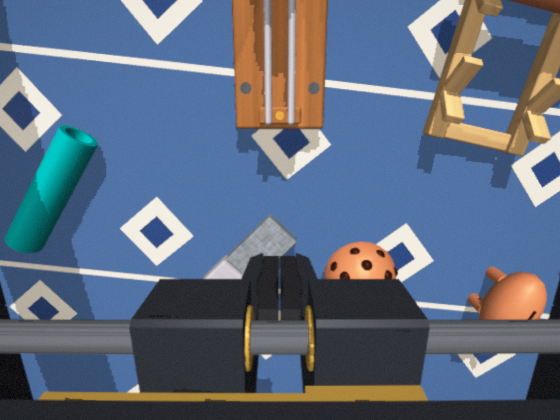

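```bash
python3 - <<'E'
from h import *
for n in('top','scene'):
    c=cam(n);P=cloud(c);X,Y,Z=P[...,0],P[...,1],P[...,2]
    m=(abs(X-.447+.108*Y)<.02)&(Y<.04)&(Y>-.14)&(Z>.056)&(Z<.085)
    print(n,m.sum(),np.percentile(Y[m],[1,5]) if m.sum() else'')
    for y in(-.0265,.058):
        k=(abs(Y-y)<.03)&(X>.57)&(X<.75)&(Z>.046)
        print(cv2.minAreaRect(np.float32(P[k][:,:2]))[0])
E
```

```text
top 291 [-0.03395736 -0.03183891]
(0.6622833013534546, -0.02613363415002823)
(0.6736781001091003, 0.05816684663295746)
scene 134 [-0.03695273 -0.03474547]
(0.668117105960846, -0.028646189719438553)
(0.6787213087081909, 0.05005130544304848)
```

The rear end is at y ≈ -0.035, as predicted for a stem resting against ring 3. The other two stems have not moved.

```bash
python3 -c "
from station import ctrl
print(ctrl.job_done())"
```

```text
the job is handed in; nothing more can be done
None
```

The right-hand stem (34 mm) now rests against ring 3 of the gauge, released and clear of the robot. The two other stems measured unmoved and nothing else on the counter was touched; I handed the job in at about 17 s of the 51 s allowed.

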